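# Ease off the red mould press: lift the pawl, wind the crank back

## Task

The moulds in the press with the red ratchet wheel have set, so ease that press off. First swing its brass pawl well up by the cross bar, clear of the teeth, and leave it standing up there (it stays where it is put); then wind the red wheel's crank back a quarter turn anticlockwise (seen from above), until the crank arm points straight along the beam, away from the pawl, and let go. Do not touch the blue press.

Things in the scene. Friction and masses are not known exactly. Their poses are not given: they have to be found in the camera images.
- red_pawl_bar (a point): Centre of the red press's brass pawl bar, a level cylinder 16 mm thick, 32 long along x (= hinge direction), 222 above the table on a stem; pawl arm 30 below. Axes move with the pawl; down: z up, y outward along the beam. Hinge axis parallel to x, 65 mm along +y, 30 along -z: the bar swings up and outward, to 75 deg, and stays where left (1.5 N moves it). Nose free after 5 deg, well clear from 20.
- red_crank_knob (a point): On the axis of the red press's crank knob: a black upright cylinder, 22 mm across, 46 tall, spinning freely at the crank's end. This point is 222 mm above the table, 20 below its top, 26 above its foot; top of the steel crank arm at 194. Axes turn with the crank: z up, x along the arm to the wheel's vertical axis, 80 mm away. Red toothed wheel (140 across) below.
- red_crank (a joint): Angle of red wheel and crank, rad; grows anticlockwise seen from above = backward, easing off. 0: crank arm square to the beam, on the robot's side. 1.57: along the beam, away from the pawl, as wanted. Stops at -0.2 (tight) and 2.6; the pawl, when down, blocks it near 0.2. About 2 N at the knob turns it; it stays where left.
- blue_press: The other press, same build, blue wheel, dark moulds: leave alone. Origin: middle of the underside of its 160 x 310 mm base board; x across it (robot's side -x), y along the beam towards the pawl; 242 tall. On both presses a beam 290 long, 50 wide, its top 160 above the table, stands on two posts, wheel in the middle, pawl at the end to the robot's left.

How it is judged:
On the way, in this order (a step that is already met when the one before it is completed fails the run):
1. the red press's pawl is lifted well clear (20 degrees or more) before the wheel is turned back (angle between red_pawl_bar's own z axis and vertical above 0.33 rad and value of joint red_crank below 0.4 rad), for 0.2 s.
2. the red crank is wound back a quarter turn, within 15 degrees, with the pawl still up (angle between red_pawl_bar's own z axis and vertical above 0.33 rad and value of joint red_crank between 1.3 and 1.84 rad), for 0.2 s.
At the end, for the whole second after the job is handed in: The red press's pawl stands at least 20 degrees up from its resting place, and its crank arm is at rest pointing along the beam away from the pawl, within 15 degrees (joint red_crank 1.30 to 1.84 rad) (all of step 2 and velocity of joint red_crank between -0.05 and 0.05 rad/s); the robot touches nothing.
It fails at once if the robot touches the blue press (over 1 N) (contact force between any of the arm, the fingers and blue_press above 1 N).
It fails at once if the red wheel is forced back past its pawl while that is still down (angle between red_pawl_bar's own z axis and vertical below 0.15 rad and value of joint red_crank above 0.5 rad).
It also fails if it takes over 46 s, if anything falls off the work surface, if the arm or the gripper's body presses on something with over 40 N, if the wrist force passes 120 N, or if a joint passes its speed limit or range.

## Robot

A 6-joint arm with a two-finger parallel gripper is mounted at the origin on the work surface. World frame = base frame: x ahead of the robot, y to its left, z up, the work surface at z = 0. Lengths are in m, angles in rad, forces in N, time in s.
With the tool pointing down it reaches from about 0.4 to 0.825 m from the base axis. Payload 7 kg.
Tool frame: the origin (TCP) lies midway between the tips of the shut fingers; the grasp point (between the pads) lies 19 mm behind it; y points along the fingers, z is the direction in which the jaws open and shut, and the axes are right-handed (so a half turn about y gives the same grasp; the last joint's range is limited). The gripper opens to 88 mm and grips with 3 to 60 N. Pads are 19 mm wide; open, the fingers measure 130 mm over their backs; the gripper's body (78 mm by 193 mm) begins 47 mm behind the grasp point.
Start: joints at [1.457, 0.359, 0.012, 0, -1.224, -0.288], TCP at [0.264, 0.621, 0.227] pointing down, gripper open.
Joint ranges: [-3.07, 3.07], [-1.43, 2.12], [-1.02, 1.25], [-3.03, 1.67], [-3.05, -0], [-3.03, 3.03]. Speed limits (rad/s): [2.39, 2.39, 3.01, 3.14, 3.14, 3.14].

## Interface

Orientations are given as [roll, pitch, yaw] about the fixed x, y, z axes, in that order (R = Rz(yaw) Ry(pitch) Rx(roll)).
In Python, from station import arm gives the robot as it stands.
- The arm moves only by the tool move_arm, never from a script. Its argument "deltas" is a list of rows, each an object with "dp": the shift along the tool's x, y, z in mm, a list of three; "rotation": the turn, a rotation vector about the tool's x, y, z in degrees, a list of three. A call has 1 to 5 rows; each row shifts and turns the pose as measured when the row begins, along the tool's axes as they then stand; what a row does not reach is not made up. A row lasts 1/12 s, in which the tool goes at most 41.7 mm and 7.16 degrees, less where a joint would pass 70% of its speed; a pose out of reach is approached as far as the arm can. A call is refused whole if a number of a shift passes 41.7 or a number of a turn 7.16, either way. A call with a gripper value outside its range is refused whole. "jaw" is the closure in counts, from 0 (fully open) to 255 (shut), set as the call begins (left out, the last holds). The fingers move at their own pace and stop on an object; "squeeze" is the grip in N (left out, the last holds). Time passes only in rows, so rows that do not move let the fingers close. It gives the time, the measured TCP pose, the force and the opening at its end, in the units of the state.
- arm.get_state(): the state, without advancing time (a new reading comes with each control period).
- arm.grab_frame(name): name is "scene" or "side" or "wrist"; returns a dict with "pixels" (384x512x3 uint8, red, green, blue), "z_map" (384x512 float32, m along the optical axis (not along the pixel's ray), 0 where there is no reading), "fx", "fy", "cx", "cy" (pixels), "cam_to_world" (4x4, takes a point from camera to world coordinates); the wrist camera has in their place "mount" (4x4, takes a point from camera to tool coordinates, whose origin is the TCP and whose axes are the tool frame's). Camera axes: x right, y down, z forward; pixel columns grow to the right and rows downward; lengths in m; the calibration is good to about 2 mm. A picture is of the moment at which its call begins: read the wrist's pose just before it.
- arm.job_done(): hands the job in, once; it reports no verdict.
The state is a dict: "t": time; "q": joint angles; "qd": joint speeds; "joint_efforts": joint torques, N m; "eef_pos": TCP position; "ee_rot": TCP orientation; "force": force on the tool from outside, world axes, zero at the start; "moment": the same for the moment, N m; "width": finger opening in m.
Only numpy, scipy, OpenCV 4.12 (cv2) and the standard library are available. Lean on these libraries where they do the work, as an engineer would, in place of code of your own. Each camera call takes 0.05 s, during which the arm holds its last target.

## Working session

There is one attempt and no reset: what is moved stays moved. The work goes in short steps, Python scripts to look and compute and a tool call to move; the robot and the scene stay as the last step left them, time stands still between calls to the robot, and variables do not carry over. Pictures are saved under pics/ and viewed, and the job is handed in when it is done.

Besides the shell and the picture viewer there is one more tool, called after "Request:" as a command line: name --argument value ..., lists and objects as JSON in quotes. move_arm: Moves the arm, as the interface text tells. Its arguments: {"type":"object","properties":{"deltas":{"type":"array","items":{"type":"object","properties":{"dp":{"type":"array","items":{"type":"number"}},"rotation":{"type":"array","items":{"type":"number"}}}}},"jaw":{"type":"number"},"squeeze":{"type":"number"}},"required":["deltas"]}

```bash
ls; mkdir -p pics
python3 - <<'E'
from station import arm
import cv2,numpy as np,pickle
s=arm.get_state();print({k:np.round(v,3).tolist() for k,v in s.items()})
for n in("scene","side"):
    f=arm.grab_frame(n);pickle.dump(f,open(n+'.pkl','wb'))
    cv2.imwrite(f'pics/{n}0.png',cv2.resize(f['pixels'][:,:,::-1],(800,600),interpolation=cv2.INTER_CUBIC))
    print(n,np.round(f['cam_to_world'],3).tolist(),f['fx'])
E
```

```text
pics
{'t': 0.0, 'q': [1.457, 0.359, 0.011, -0.0, -1.224, -0.288], 'qd': [-0.001, -0.001, 0.002, -0.001, -0.0, -0.0], 'joint_efforts': [0.0, -58.272, 29.307, 6.997, 0.007, -0.0], 'eef_pos': [0.264, 0.621, 0.226], 'ee_rot': [-1.569, 0.0, 2.74], 'force': [0.681, 0.878, 0.581], 'moment': [-0.005, -0.015, 0.008], 'width': 0.087}
scene [[-0.136, -0.939, 0.316, 0.191], [-0.991, 0.126, -0.052, 0.084], [0.009, -0.32, -0.947, 1.136], [0.0, 0.0, 0.0, 1.0]] 424.5826431197145
side [[0.831, -0.306, 0.466, 0.179], [-0.557, -0.445, 0.702, -0.472], [-0.007, -0.842, -0.539, 0.507], [0.0, 0.0, 0.0, 1.0]] 365.56977075727036
```

View pics/scene0.png

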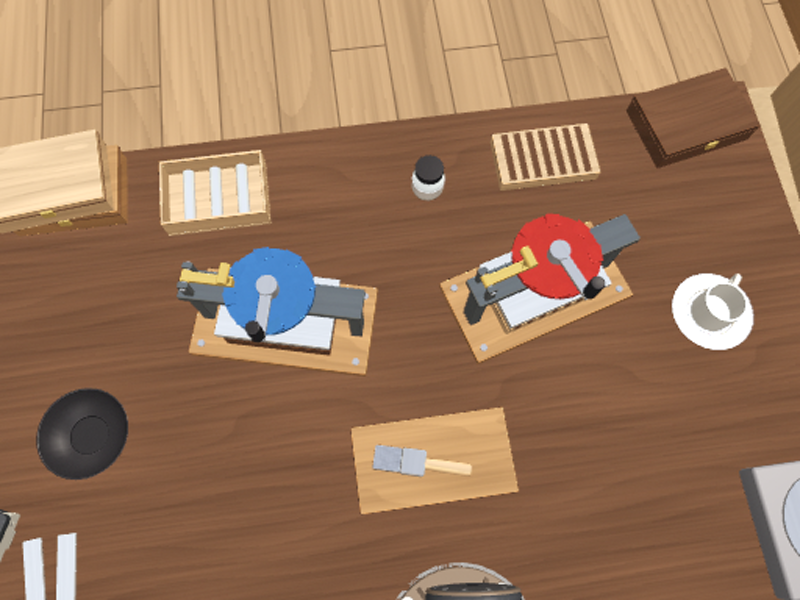

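View pics/side0.png

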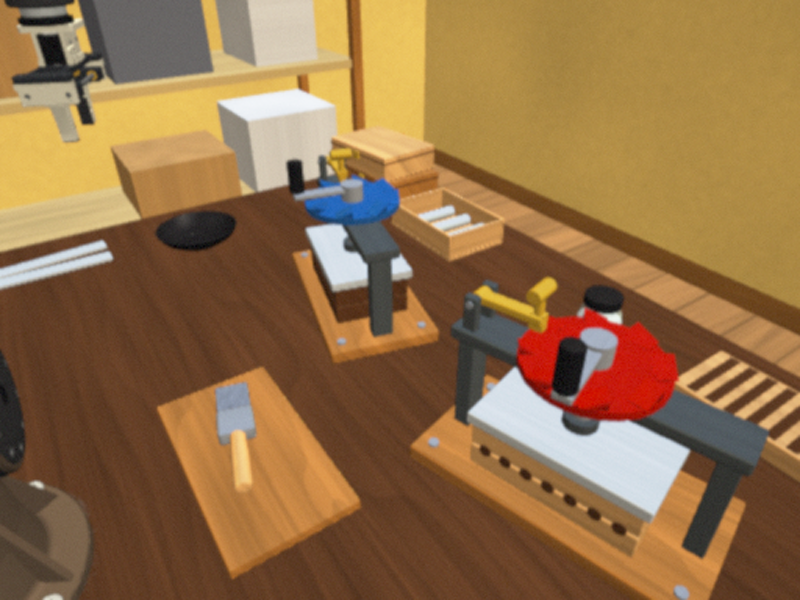

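The scene view (800x600) shows the red press at right. Its pawl bar is near (528,262), the knob near (597,287) and the hub near (560,250). The blue press is to the left, in +y. Next I'll enlarge crops of the red press.

Run:
```python
import cv2,numpy as np,pickle
f=pickle.load(open('scene.pkl','rb'))
p=f['pixels'][130:235,275:415,::-1]
cv2.imwrite('pics/c1.png',cv2.resize(p,None,fx=5.7,fy=5.7,interpolation=cv2.INTER_CUBIC))
f=pickle.load(open('side.pkl','rb'))
p=f['pixels'][165:285,280:440,::-1]
cv2.imwrite('pics/c2.png',cv2.resize(p,None,fx=5,fy=5,interpolation=cv2.INTER_CUBIC))
```

```text
(no output)
```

View pics/c1.png

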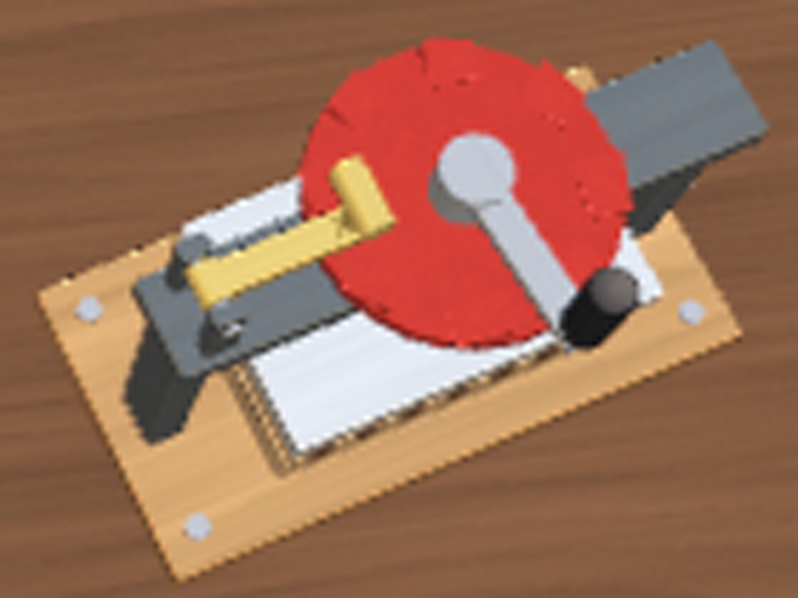

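View pics/c2.png

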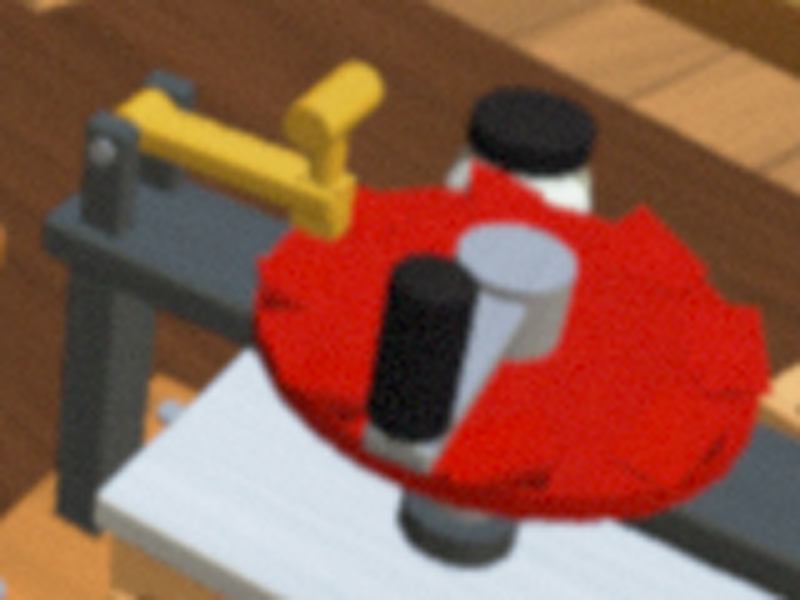

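```bash
cat > h.py <<'E'
import numpy as np,pickle
def ray(f,u,v,T=None):
    T=f['cam_to_world'] if T is None else T
    d=T[:3,:3]@np.array([(u-f['cx'])/f['fx'],(v-f['cy'])/f['fy'],1]);return T[:3,3],d
def atz(f,u,v,z,T=None):
    o,d=ray(f,u,v,T);return o+d*(z-o[2])/d[2]
def dep(f,u,v,T=None):
    o,d=ray(f,u,v,T);return o+d*f['z_map'][int(round(v)),int(round(u))]
E
python3 - <<'E'
from h import *
np.set_printoptions(precision=4,suppress=True)
f=pickle.load(open('scene.pkl','rb'))
c=lambda x,y:(275+(x+.5)/5.7-.5,130+(y+.5)/5.7-.5)
for n,x,y,z in[('bar',362,192,.226),('barfar',347,160,.226),('barnear',378,222,.222),('knobtop',614,290,.242),('hub',477,168,None),('cornA',40,293,None),('cornB',180,580,None),('cornC',742,333,None),('boardin',80,350,None),('beamendfar',713,42,.16),('beamendnear',768,125,.16),('beam2n',190,373,.16),('beam2f',137,288,.16),('hinge1',190,240,None),('hinge2',220,315,None)]:
    u,v=c(x,y)
    print(n,dep(f,u,v),None if z is None else atz(f,u,v,z))
A,B,C=[atz(f,*c(*q),.012) for q in((40,293),(180,580),(742,333))]
print(A,B,C,np.linalg.norm(A-B),np.linalg.norm(B-C))
g=pickle.load(open('side.pkl','rb'))
c2=lambda x,y:(280+(x+.5)/5-.5,165+(y+.5)/5-.5)
for n,x,y,z in[('bar',335,95,.228),('knobtop',432,280,.242),('hub',518,255,None)]:
    u,v=c2(x,y);print(n,dep(g,u,v),None if z is None else atz(g,u,v,z))
E
```

```text
bar [ 0.5359 -0.1684  0.233 ] [ 0.5386 -0.1704  0.226 ]
barfar [ 0.5509 -0.1655  0.2319] [ 0.5533 -0.1671  0.226 ]
barnear [ 0.5223 -0.1723  0.2328] [ 0.5263 -0.1754  0.222 ]
knobtop [ 0.4775 -0.2556  0.244 ] [ 0.4782 -0.2564  0.242 ]
hub [ 0.5523 -0.2275  0.2011] None
cornA [ 0.5857 -0.0601  0.0197] None
cornB [ 0.434  -0.1029  0.0206] None
cornC [ 0.5251 -0.4066  0.0001] None
boardin [ 0.5528 -0.0743  0.0231] None
beamendfar [ 0.614  -0.359   0.1601] [ 0.6141 -0.359   0.16  ]
beamendnear [0.1907 0.0837 1.136 ] [ 0.5714 -0.3733  0.16  ]
beam2n [ 0.4918 -0.0996  0.1601] [ 0.4918 -0.0996  0.16  ]
beam2f [ 0.5334 -0.0841  0.1583] [ 0.5328 -0.0838  0.16  ]
hinge1 [ 0.5371 -0.1025  0.1992] None
hinge2 [ 0.5028 -0.1089  0.1993] None
[ 0.5884 -0.0611  0.012 ] [ 0.4358 -0.1043  0.012 ] [ 0.5216 -0.4015  0.012 ] 0.1586290614305735 0.30927529021138667
bar [ 0.5328 -0.1739  0.2302] [ 0.5357 -0.1715  0.228 ]
knobtop [ 0.4769 -0.2579  0.2414] [ 0.4763 -0.2584  0.242 ]
hub [ 0.5562 -0.2274  0.1963] None
```

Add to h.py:
```python
from scipy.spatial.transform import Rotation as Ro
def plan(pos,yaw=None,tilt=0,R=None,n=5,step=38,ang=7):
    # target pose: R=Rz(yaw)Rx(-90); tilt (deg) about bar axis
    from station import arm
    s=arm.get_state();p=np.array(s['eef_pos']);R0=Ro.from_euler('xyz',s['ee_rot'])
    if R is None: R=Ro.from_euler('xyz',[-90+tilt,0,yaw],degrees=True)
    print('t',round(s['t'],2),'p',np.round(p,4),'rpy',np.round(np.degrees(s['ee_rot']),1),'F',np.round(s['force'],1),'w',round(s['width'],4),'q',np.round(s['q'],2))
    rv=(R0.inv()*R).as_rotvec(degrees=True);dw=np.array(pos)-p
    N=max(1,int(np.ceil(max(np.linalg.norm(dw)*1000/step,np.linalg.norm(rv)/ang))))
    print('rows total',N)
    Rk=R0
    for i in range(min(n,N)):
        print(' dp',np.round(Rk.inv().apply(dw/N)*1000,1).tolist(),'rot',np.round(rv/N,2).tolist())
        Rk=Rk*Ro.from_rotvec(rv/N,degrees=True)
```

```text
(no output)
```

Request:
move_arm --deltas '[{"dp": [0, -40, 0], "rotation": [0, 0, 0]}, {"dp": [0, -40, 0], "rotation": [0, 7, 0]}, {"dp": [0, -40, 0], "rotation": [0, 7, 0]}, {"dp": [0, -20, 0], "rotation": [0, 7, 0]}]' --jaw 120 --squeeze 15

```text
t: 0.43
eef_pos: [0.2628, 0.6174, 0.3604]
ee_rot: [-1.553, 0.01, 2.366]
force: [-0.3, 0.8, 1.9]
width: 0.0665
```

```bash
python3 -c "
from h import *
plan([.45,.15,.38],60)"
```

```text
t 0.43 p [0.2628 0.6174 0.3604] rpy [-89.    0.6 135.6] F [-0.3  0.8  1.9] w 0.0665 q [ 1.46  0.32  0.25 -0.   -1.52 -0.66]
rows total 14
 dp [-32.9, -0.8, 14.5] rot [-0.03, 5.4, -0.08]
 dp [-34.2, -0.9, 11.3] rot [-0.03, 5.4, -0.08]
 dp [-35.1, -0.9, 8.1] rot [-0.03, 5.4, -0.08]
 dp [-35.7, -1.0, 4.7] rot [-0.03, 5.4, -0.08]
 dp [-35.9, -1.0, 1.4] rot [-0.03, 5.4, -0.08]
```

Request:
move_arm --deltas '[{"dp": [-33, -2, 14], "rotation": [0, 5.4, 0]}, {"dp": [-34, -2, 11], "rotation": [0, 5.4, 0]}, {"dp": [-35, -2, 8], "rotation": [0, 5.4, 0]}, {"dp": [-36, -2, 5], "rotation": [0, 5.4, 0]}, {"dp": [-36, -2, 1], "rotation": [0, 5.4, 0]}]'

```text
t: 0.85
eef_pos: [0.3283, 0.4514, 0.3742]
ee_rot: [-1.561, 0.016, 1.875]
force: [0.9, -0.4, 0.5]
width: 0.0464
```

```bash
python3 -c "
from h import *
plan([.45,.1,.38],60)"
```

```text
t 0.85 p [0.3283 0.4514 0.3742] rpy [-89.4   0.9 107.4] F [ 0.9 -0.4  0.5] w 0.0464 q [ 1.29  0.12  0.02  0.   -1.49 -0.99]
rows total 10
 dp [-37.2, -0.0, -1.1] rot [-0.02, 4.74, -0.11]
 dp [-37.0, -0.1, -4.2] rot [-0.02, 4.74, -0.11]
 dp [-36.5, -0.1, -7.2] rot [-0.02, 4.74, -0.11]
 dp [-35.8, -0.2, -10.2] rot [-0.02, 4.74, -0.11]
 dp [-34.8, -0.3, -13.1] rot [-0.02, 4.74, -0.11]
```

Request:
move_arm --deltas '[{"dp": [-37, 0, 0], "rotation": [0, 5, 0]}, {"dp": [-37, 0, -4], "rotation": [0, 5, 0]}, {"dp": [-37, 0, -7], "rotation": [0, 5, 0]}, {"dp": [-36, 0, -10], "rotation": [0, 5, 0]}, {"dp": [-35, 0, -13], "rotation": [0, 5, 0]}]'

```text
t: 1.27
eef_pos: [0.3847, 0.2641, 0.3762]
ee_rot: [-1.568, 0.02, 1.417]
force: [0.4, 0.4, 0.4]
width: 0.0459
```

```bash
python3 -c "
from h import *
plan([.5,-.08,.37],26)"
```

```text
t 1.27 p [0.3847 0.2641 0.3762] rpy [-89.8   1.1  81.2] F [0.4 0.4 0.4] w 0.0459 q [ 1.03 -0.05 -0.15  0.   -1.49 -1.18]
rows total 10
 dp [-32.2, 1.2, -16.7] rot [0.04, 5.52, -0.11]
 dp [-30.5, 1.1, -19.7] rot [0.04, 5.52, -0.11]
 dp [-28.4, 1.1, -22.5] rot [0.04, 5.52, -0.11]
 dp [-26.1, 1.0, -25.2] rot [0.04, 5.52, -0.11]
 dp [-23.6, 0.9, -27.6] rot [0.04, 5.52, -0.11]
```

Request:
move_arm --deltas '[{"dp": [-32, 1, -17], "rotation": [0, 5.5, 0]}, {"dp": [-30, 1, -20], "rotation": [0, 5.5, 0]}, {"dp": [-28, 1, -22], "rotation": [0, 5.5, 0]}, {"dp": [-26, 1, -25], "rotation": [0, 5.5, 0]}, {"dp": [-24, 1, -28], "rotation": [0, 5.5, 0]}]'

```text
t: 1.68
eef_pos: [0.4406, 0.0826, 0.3742]
ee_rot: [-1.577, 0.017, 0.915]
force: [2.2, 0.9, -0.7]
width: 0.0463
```

```bash
python3 -c "
from h import *
plan([.5357,-.1713,.33],16.4)"
```

```text
t 1.68 p [0.4406 0.0826 0.3742] rpy [-90.4   1.   52.4] F [ 2.2  0.9 -0.7] w 0.0463 q [ 0.64 -0.09 -0.19  0.01 -1.48 -1.29]
rows total 8
 dp [-17.8, 6.0, -28.7] rot [0.08, 4.5, -0.1]
 dp [-15.5, 5.9, -30.1] rot [0.08, 4.5, -0.1]
 dp [-13.1, 5.9, -31.2] rot [0.08, 4.5, -0.1]
 dp [-10.6, 5.8, -32.1] rot [0.08, 4.5, -0.1]
 dp [-8.1, 5.7, -32.9] rot [0.08, 4.5, -0.1]
```

Request:
move_arm --deltas '[{"dp": [-18, 5, -29], "rotation": [0, 4.5, 0]}, {"dp": [-16, 5, -30], "rotation": [0, 4.5, 0]}, {"dp": [-13, 5, -31], "rotation": [0, 4.5, 0]}, {"dp": [-11, 5, -32], "rotation": [0, 4.5, 0]}, {"dp": [-8, 5, -33], "rotation": [0, 4.5, 0]}]'

```text
t: 2.1
eef_pos: [0.4979, -0.0868, 0.3518]
ee_rot: [-1.583, 0.009, 0.501]
force: [0.3, 1.4, -0.2]
width: 0.0461
```

```bash
python3 -c "
from h import *
plan([.5357,-.1713,.31],16.4)"
```

```text
t 2.1 p [ 0.4979 -0.0868  0.3518] rpy [-90.7   0.5  28.7] F [ 0.3  1.4 -0.2] w 0.0461 q [ 0.23  0.02 -0.14  0.01 -1.42 -1.3 ]
rows total 3
 dp [-2.3, 14.3, -30.6] rot [0.25, 4.1, -0.15]
 dp [-0.2, 14.2, -30.7] rot [0.25, 4.1, -0.15]
 dp [2.0, 14.1, -30.7] rot [0.25, 4.1, -0.15]
```

Request:
move_arm --deltas '[{"dp": [-2, 10, -30], "rotation": [0, 4.1, 0]}, {"dp": [0, 10, -30], "rotation": [0.2, 4.1, 0]}, {"dp": [2, 10, -28], "rotation": [0.2, 4.1, 0]}, {"dp": [0, 0, 0], "rotation": [0, 0, 0]}]'

```text
t: 2.43
eef_pos: [0.535, -0.1768, 0.3189]
ee_rot: [-1.576, 0.01, 0.265]
force: [-0.3, 0.6, -0.8]
width: 0.0464
```

Run:
```python
from h import *
import cv2
plan([.5357,-.1713,.25],16.4)
from station import arm
s=arm.get_state()
f=arm.grab_frame('wrist')
T=np.eye(4);T[:3,:3]=Ro.from_euler('xyz',s['ee_rot']).as_matrix();T[:3,3]=s['eef_pos']
f['cam_to_world']=T@f['mount'];pickle.dump(f,open('w1.pkl','wb'))
cv2.imwrite('pics/w1.png',cv2.resize(f['pixels'][:,:,::-1],(800,600),interpolation=cv2.INTER_CUBIC))
```

```text
t 2.43 p [ 0.535  -0.1768  0.3189] rpy [-90.3   0.6  15.2] F [-0.3  0.6 -0.8] w 0.0464 q [ 0.03  0.13 -0.09  0.01 -1.36 -1.34]
rows total 2
 dp [1.4, 34.4, 2.8] rot [0.16, -0.6, -0.29]
 dp [1.3, 34.4, 2.7] rot [0.16, -0.6, -0.29]
```

View pics/w1.png

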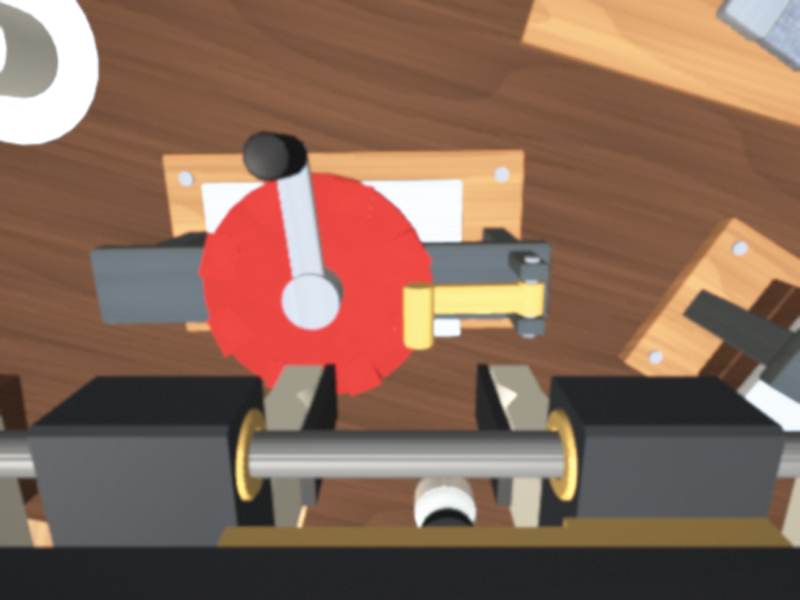

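The wrist view shows the bar from (405,288) to (432,345), with its top mid near (418,315). The knob top is at (268,156) and the hub at (310,300). The fingers straddle the bar along the beam.

Run:
```python
from h import *
f=pickle.load(open('w1.pkl','rb'))
c=lambda x,y:((x+.5)*.64-.5,(y+.5)*.64-.5)
for n,x,y,z in[('bartop',418,314,.230),('barrobotend',418,287,.23),('knobtop',268,156,.242),('hub',311,301,.199)]:
    print(n,np.round(dep(f,*c(x,y)),4),np.round(atz(f,*c(x,y),z),4))
```

```text
bartop [ 0.5357 -0.1714  0.2311] [ 0.536  -0.1713  0.23  ]
barrobotend [ 0.5226 -0.175   0.2297] [ 0.5225 -0.175   0.23  ]
knobtop [ 0.4798 -0.2555  0.2406] [ 0.4796 -0.2551  0.242 ]
hub [ 0.5545 -0.2281  0.1971] [ 0.5539 -0.2279  0.199 ]
```

Request:
move_arm --deltas '[{"dp": [2, 34, 4], "rotation": [0.2, -0.7, -0.3]}, {"dp": [1, 34, 2], "rotation": [0.1, -0.5, -0.3]}, {"dp": [0, 15, 0], "rotation": [0, 0, 0]}, {"dp": [0, 0, 0], "rotation": [0, 0, 0]}]'

```text
t: 2.82
eef_pos: [0.5357, -0.1694, 0.2353]
ee_rot: [-1.572, -0.004, 0.291]
force: [-0.6, 0.5, 0.0]
width: 0.0464
```

```bash
python3 -c "
from h import *
plan([.5357,-.1713,.206],16.4)"
```

```text
t 2.82 p [ 0.5357 -0.1694  0.2353] rpy [-90.1  -0.2  16.6] F [-0.6  0.5  0. ] w 0.0464 q [ 0.04  0.16 -0.23  0.   -1.17 -1.32]
rows total 1
 dp [-0.7, 29.3, -1.7] rot [0.07, 0.25, 0.24]
```

Request:
move_arm --deltas '[{"dp": [-0.5, 15, -1.5], "rotation": [0, 0, 0.2]}, {"dp": [0, 13, 0], "rotation": [0, 0, 0]}, {"dp": [0, 0, 0], "rotation": [0, 0, 0]}]'

```text
t: 3.07
eef_pos: [0.536, -0.1695, 0.2091]
ee_rot: [-1.573, -0.002, 0.295]
force: [-0.4, 0.2, 0.5]
width: 0.0467
```

Request:
move_arm --deltas '[{"dp": [0, 0, 0], "rotation": [0, 0, 0]}, {"dp": [0, 0, 0], "rotation": [0, 0, 0]}, {"dp": [0, 0, 0], "rotation": [0, 0, 0]}, {"dp": [0, 0, 0], "rotation": [0, 0, 0]}]' --jaw 255 --squeeze 15

```text
t: 3.4
eef_pos: [0.5379, -0.1685, 0.2144]
ee_rot: [-1.576, -0.007, 0.298]
force: [0.4, -0.7, -0.7]
width: 0.0247
```

```bash
python3 -c "
from h import *
plan([.5357,-.1713,.206],16.4)"
```

```text
t 3.4 p [ 0.5379 -0.1685  0.2144] rpy [-90.3  -0.4  17.1] F [ 0.4 -0.7 -0.7] w 0.0247 q [ 0.05  0.18 -0.26  0.   -1.12 -1.32]
rows total 1
 dp [-3.0, 8.4, -1.9] rot [0.28, 0.68, 0.39]
```

Request:
move_arm --deltas '[{"dp": [-2, 8, -2], "rotation": [0.2, 0.5, 0.3]}, {"dp": [0, 0, 0], "rotation": [0, 0, 0]}, {"dp": [0, 0, 0], "rotation": [0, 0, 0]}]'

```text
t: 3.65
eef_pos: [0.5373, -0.1706, 0.2072]
ee_rot: [-1.572, -0.004, 0.289]
force: [0.4, -0.2, 0.4]
width: 0.0156
```

```bash
python3 -c "
from h import *
plan([.5357,-.1713,.206],16.4)"
```

```text
t 3.65 p [ 0.5373 -0.1706  0.2072] rpy [-90.   -0.2  16.5] F [ 0.4 -0.2  0.4] w 0.0156 q [ 0.04  0.19 -0.27 -0.   -1.11 -1.32]
rows total 1
 dp [-1.8, 1.2, -0.2] rot [0.05, 0.13, 0.24]
```

Request:
move_arm --deltas '[{"dp": [0, -5.6, 1.5], "rotation": [-5, 0, 0]}, {"dp": [0, -5.6, 1.5], "rotation": [-5, 0, 0]}, {"dp": [0, -5.6, 1.5], "rotation": [-5, 0, 0]}]'

```text
t: 3.9
eef_pos: [0.5361, -0.1664, 0.2213]
ee_rot: [-1.835, -0.003, 0.281]
force: [-3.5, -5.7, 1.9]
width: 0.0156
```

```bash
cat >> h.py <<'E'
def arc(phi):
    y=np.array([-.282,.959,0]);hinge=np.array([.536,-.171,.222])+.065*y-np.array([0,0,.03])
    a=np.radians(phi);k=np.array([.959,.282,0])
    r=Ro.from_rotvec(-a*k);v=np.array([.5365,-.171,.207])-hinge
    return hinge+r.apply(v)
E
python3 -c "
from h import *
t=arc(40);print(t)
plan(t,16.4,tilt=-40,ang=5)"
```

```text
[ 0.52948639 -0.14714875  0.24533475]
t 3.9 p [ 0.5361 -0.1664  0.2213] rpy [-105.1   -0.2   16.1] F [-3.5 -5.7  1.9] w 0.0156 q [ 0.22  0.1  -0.49  0.32 -0.98 -1.69]
rows total 5
 dp [-0.2, -5.7, 2.7] rot [-4.97, -0.07, 0.01]
 dp [-0.2, -5.9, 2.2] rot [-4.97, -0.07, 0.01]
 dp [-0.2, -6.1, 1.6] rot [-4.97, -0.07, 0.01]
 dp [-0.2, -6.2, 1.1] rot [-4.97, -0.07, 0.01]
 dp [-0.2, -6.3, 0.6] rot [-4.97, -0.07, 0.01]
```

Request:
move_arm --deltas '[{"dp": [0, -5.7, 2.5], "rotation": [-5, 0, 0]}, {"dp": [0, -5.8, 2.0], "rotation": [-5, 0, 0]}, {"dp": [0, -5.8, 1.6], "rotation": [-5, 0, 0]}, {"dp": [0, -5.8, 1.5], "rotation": [-5, 0, 0]}, {"dp": [0, -5.8, 1.5], "rotation": [-5, 0, 0]}]'

```text
t: 4.32
eef_pos: [0.5302, -0.1456, 0.2464]
ee_rot: [-2.293, -0.012, 0.285]
force: [-0.6, -1.5, -7.2]
width: 0.0153
```

```bash
python3 -c "
from h import *
t=arc(45);print(arc(40))
plan(t,16.4,tilt=-45,ang=5)"
```

```text
[ 0.52948639 -0.14714875  0.24533475]
t 4.32 p [ 0.5302 -0.1456  0.2464] rpy [-131.4   -0.7   16.3] F [-0.6 -1.5 -7.2] w 0.0153 q [ 0.47  0.07 -0.82  0.86 -1.04 -2.35]
rows total 1
 dp [-1.1, -4.0, 1.1] rot [-3.59, -0.51, 0.44]
```

Request:
move_arm --deltas '[{"dp": [0, 0, 0], "rotation": [0, 0, 0]}, {"dp": [0, 0, 0], "rotation": [0, 0, 0]}, {"dp": [0, 0, 0], "rotation": [0, 0, 0]}]' --jaw 120

```text
t: 4.57
eef_pos: [0.5298, -0.1441, 0.2456]
ee_rot: [-2.299, -0.008, 0.291]
force: [1.1, 0.1, 0.8]
width: 0.0304
```

Run:
```python
from h import *
import cv2
from station import arm
plan(arc(41),16.4,tilt=-41)
f=arm.grab_frame('side')
cv2.imwrite('pics/s2.png',cv2.resize(f['pixels'][:,:,::-1][100:300,200:467],(800,600),interpolation=cv2.INTER_CUBIC))
```

```text
t 4.57 p [ 0.5298 -0.1441  0.2456] rpy [-131.7   -0.4   16.7] F [1.1 0.1 0.8] w 0.0304 q [ 0.48  0.07 -0.82  0.86 -1.04 -2.36]
rows total 1
 dp [-1.2, 0.9, -1.7] rot [0.72, -0.08, 0.52]
```

View pics/s2.png

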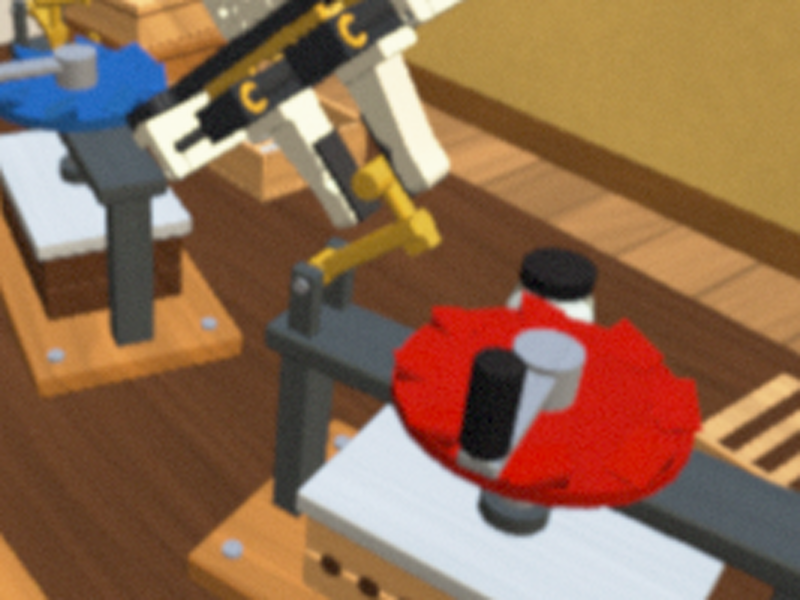

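The pawl stands up about 40°, with the bar at (372,180) and free between the opening fingers. The wheel has not moved. Next I back out along the tool axis.

Request:
move_arm --deltas '[{"dp": [0, -10, 0], "rotation": [0, 0, 0]}, {"dp": [0, -20, 0], "rotation": [0, 0, 0]}, {"dp": [0, -25, 0], "rotation": [0, 0, 0]}, {"dp": [0, -10, 0], "rotation": [0, 0, 0]}]'

```text
t: 4.95
eef_pos: [0.5155, -0.1043, 0.2964]
ee_rot: [-2.292, -0.006, 0.281]
force: [1.1, 0.4, 0.1]
width: 0.0461
```

```bash
python3 -c "
from h import *
plan([.50,-.15,.36],16.4,n=9)"
```

```text
t 4.95 p [ 0.5155 -0.1043  0.2964] rpy [-131.3   -0.3   16.1] F [1.1 0.4 0.1] w 0.0461 q [ 0.61  0.02 -0.72  0.74 -1.2  -2.31]
rows total 6
 dp [-4.5, -3.6, -12.0] rot [6.89, -0.06, 0.04]
 dp [-4.5, -5.0, -11.4] rot [6.89, -0.06, 0.04]
 dp [-4.6, -6.4, -10.8] rot [6.89, -0.06, 0.04]
 dp [-4.6, -7.6, -9.9] rot [6.89, -0.06, 0.04]
 dp [-4.6, -8.7, -8.9] rot [6.89, -0.06, 0.04]
 dp [-4.6, -9.7, -7.8] rot [6.89, -0.06, 0.04]
```

Request:
move_arm --deltas '[{"dp": [0, -22, -18], "rotation": [3, 0, 0]}, {"dp": [0, -23, -16], "rotation": [6.9, 0, 0]}, {"dp": [-4, -8, -12], "rotation": [6.9, 0, 0]}, {"dp": [-5, -5, -12], "rotation": [6.9, 0, 0]}, {"dp": [-5, -2, -12], "rotation": [6.9, 0, 0]}]'

```text
t: 5.37
eef_pos: [0.5085, -0.1222, 0.3893]
ee_rot: [-1.74, -0.015, 0.304]
force: [0.9, -1.2, 0.2]
width: 0.0464
```

```bash
python3 -c "
from h import *
plan([.49,-.20,.36],16.4,n=9)"
```

```text
t 5.37 p [ 0.5085 -0.1222  0.3893] rpy [-99.7  -0.8  17.4] F [ 0.9 -1.2  0.2] w 0.0464 q [ 0.27 -0.02 -0.17  0.17 -1.4  -1.56]
rows total 3
 dp [-13.8, 13.3, -21.0] rot [3.23, 0.31, 0.31]
 dp [-13.6, 12.2, -21.8] rot [3.23, 0.31, 0.31]
 dp [-13.4, 11.0, -22.5] rot [3.23, 0.31, 0.31]
```

Request:
move_arm --deltas '[{"dp": [-14, 10, -22], "rotation": [3.3, 0.3, 0.3]}, {"dp": [-14, 10, -22], "rotation": [3.3, 0.3, 0.3]}, {"dp": [-13, 10, -23], "rotation": [3.2, 0.3, 0.3]}, {"dp": [-3, 5, -30], "rotation": [0, 0, 0]}]'

```text
t: 5.7
eef_pos: [0.5009, -0.2306, 0.3739]
ee_rot: [-1.551, -0.035, 0.295]
force: [0.4, 0.8, -0.7]
width: 0.0463
```

```bash
python3 -c "
from h import *
plan([.4785,-.2563,.27],16.4,n=9)"
```

```text
t 5.7 p [ 0.5009 -0.2306  0.3739] rpy [-88.9  -2.   16.9] F [ 0.4  0.8 -0.7] w 0.0463 q [-0.1   0.08 -0.   -0.03 -1.46 -1.17]
rows total 3
 dp [-10.8, 34.2, -6.7] rot [-0.37, 0.16, 0.66]
 dp [-10.4, 34.3, -6.5] rot [-0.37, 0.16, 0.66]
 dp [-10.0, 34.5, -6.3] rot [-0.37, 0.16, 0.66]
```

Request:
move_arm --deltas '[{"dp": [-11, 34, -7], "rotation": [-0.4, 0.2, 0.7]}, {"dp": [-10, 34, -6], "rotation": [-0.4, 0.2, 0.7]}, {"dp": [-10, 30, -6], "rotation": [-0.4, 0.2, 0.7]}, {"dp": [0, 0, 0], "rotation": [0, 0, 0]}]'

```text
t: 6.03
eef_pos: [0.4807, -0.2628, 0.276]
ee_rot: [-1.569, -0.011, 0.276]
force: [-0.7, 1.0, -0.5]
width: 0.0463
```

Run:
```python
from h import *
import cv2
from station import arm
plan([.4785,-.2563,.207],16.4,n=9)
s=arm.get_state()
f=arm.grab_frame('wrist')
T=np.eye(4);T[:3,:3]=Ro.from_euler('xyz',s['ee_rot']).as_matrix();T[:3,3]=s['eef_pos']
f['cam_to_world']=T@f['mount'];pickle.dump(f,open('w2.pkl','wb'))
cv2.imwrite('pics/w2.png',cv2.resize(f['pixels'][:,:,::-1],(800,600),interpolation=cv2.INTER_CUBIC))
```

```text
t 6.03 p [ 0.4807 -0.2628  0.276 ] rpy [-89.9  -0.6  15.8] F [-0.7  1.  -0.5] w 0.0463 q [-0.15  0.12 -0.19 -0.01 -1.25 -1.15]
rows total 2
 dp [-0.5, 34.5, 3.4] rot [-0.04, -0.29, 0.3]
 dp [-0.3, 34.5, 3.4] rot [-0.04, -0.29, 0.3]
```

View pics/w2.png

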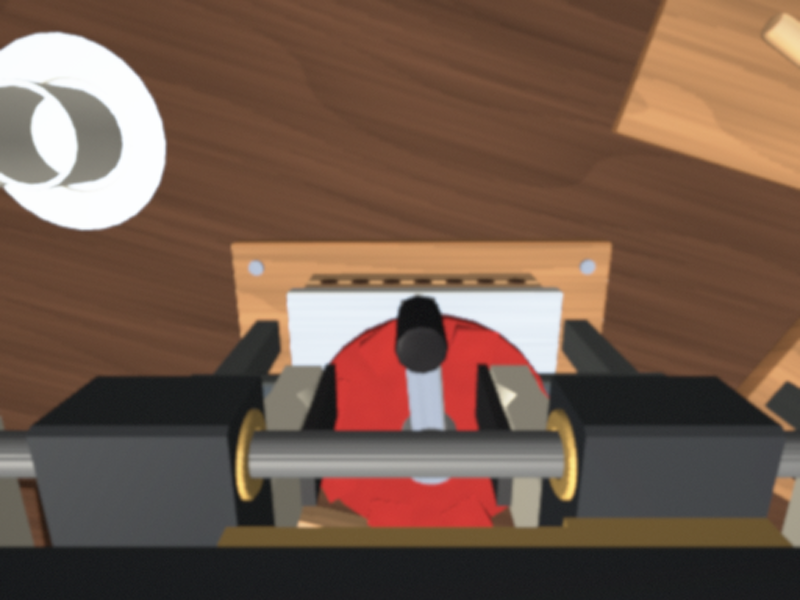

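The knob top, at (421,347), lies between the fingers.

Run:
```python
from h import *
f=pickle.load(open('w2.pkl','rb'))
c=lambda x,y:((x+.5)*.64-.5,(y+.5)*.64-.5)
print(dep(f,*c(421,347)),atz(f,*c(421,347),.242))
```

```text
[ 0.47839296 -0.25763073  0.24189114] [ 0.47835002 -0.25764653  0.242     ]
```

Request:
move_arm --deltas '[{"dp": [-0.5, 30, 3.5], "rotation": [0, -0.3, 0.3]}, {"dp": [0, 26, 3], "rotation": [0, -0.3, 0.3]}, {"dp": [0, 9, 0], "rotation": [0, 0, 0]}]'

```text
t: 6.33
eef_pos: [0.4877, -0.2574, 0.2239]
ee_rot: [-1.579, -0.019, 0.29]
force: [-0.9, 1.0, 0.2]
width: 0.0462
```

Run:
```python
from h import *
plan([.479,-.2563,.206],16.4,n=9)
```

```text
t 6.33 p [ 0.4877 -0.2574  0.2239] rpy [-90.5  -1.1  16.6] F [-0.9  1.   0.2] w 0.0462 q [-0.13  0.15 -0.28 -0.   -1.12 -1.15]
rows total 1
 dp [-8.3, 17.8, 3.7] rot [0.45, 0.19, 1.08]
```

Request:
move_arm --deltas '[{"dp": [-9, 12, 2], "rotation": [0.4, 0, 1]}, {"dp": [-1, 7, 0], "rotation": [0, 0, 0]}, {"dp": [0, 0, 0], "rotation": [0, 0, 0]}]'

```text
t: 6.58
eef_pos: [0.4805, -0.2576, 0.2082]
ee_rot: [-1.573, -0.006, 0.292]
force: [-0.1, -0.0, 0.3]
width: 0.0466
```

Run:
```python
from h import *
plan([.4785,-.257,.206],16.4,n=9)
```

```text
t 6.58 p [ 0.4805 -0.2576  0.2082] rpy [-90.1  -0.3  16.7] F [-0.1 -0.   0.3] w 0.0466 q [-0.13  0.16 -0.31 -0.   -1.1  -1.15]
rows total 1
 dp [-1.8, 2.2, 1.2] rot [0.12, 0.35, 0.34]
```

Request:
move_arm --deltas '[{"dp": [-2, 2.5, 1], "rotation": [0, 0, 0]}, {"dp": [0, 1, 0], "rotation": [0, 0, 0]}, {"dp": [0, 1, 0], "rotation": [0, 0, 0]}, {"dp": [0, 1, 0], "rotation": [0, 0, 0]}, {"dp": [0, 0, 0], "rotation": [0, 0, 0]}]' --jaw 255 --squeeze 20

```text
t: 7.0
eef_pos: [0.4805, -0.2576, 0.2066]
ee_rot: [-1.576, -0.012, 0.293]
force: [0.8, -0.7, -5.4]
width: 0.0213
```

```bash
cat >> h.py <<'E'
def crank(deg):
    a=np.radians(deg);x=np.array([.959,.282,0]);y=np.array([-.282,.959,0])
    return np.array([.5535,-.2285,.2075])+.08*(-np.cos(a)*x-np.sin(a)*y)
def where():
    from station import arm
    p=np.array(arm.get_state()['eef_pos'])-np.array([.5535,-.2285,0])
    return np.degrees(np.arctan2(-p@[-.282,.959,0],-p@[.959,.282,0])),np.hypot(p[0],p[1])
E
python3 - <<'E'
from h import *
print(where())
plan([.4785,-.257,.207],16.4,n=9)
E
```

```text
(np.float64(5.343198851629052), np.float64(0.07857162867769665))
t 7.0 p [ 0.4805 -0.2576  0.2066] rpy [-90.3  -0.7  16.8] F [ 0.8 -0.7 -5.4] w 0.0213 q [-0.13  0.15 -0.31 -0.   -1.09 -1.15]
rows total 1
 dp [-1.8, -0.4, 1.1] rot [0.29, 0.39, 0.66]
```

Request:
move_arm --deltas '[{"dp": [1.4, 0, -9.7], "rotation": [0, 0, 0]}, {"dp": [2.6, 0, -9.4], "rotation": [0, 0, 0]}, {"dp": [3.7, 0, -9], "rotation": [0, 0, 0]}, {"dp": [4.8, 0, -8.5], "rotation": [0, 0, 0]}]'

```text
t: 7.33
eef_pos: [0.5019, -0.2883, 0.2066]
ee_rot: [-1.572, -0.01, 0.294]
force: [-0.5, 4.3, 0.5]
width: 0.0215
```

Run:
```python
from h import *
w=where();print(w)
for d in (15,30):plan(crank(w[0]+d),16.4,step=9)
```

```text
(np.float64(32.834499613130895), np.float64(0.07896686574489953))
t 7.33 p [ 0.5019 -0.2883  0.2066] rpy [-90.   -0.6  16.8] F [-0.5  4.3  0.5] w 0.0215 q [-0.19  0.21 -0.24 -0.   -1.11 -1.09]
rows total 3
 dp [4.2, -0.3, -5.5] rot [0.01, 0.14, 0.19]
 dp [4.2, -0.3, -5.5] rot [0.01, 0.14, 0.19]
 dp [4.2, -0.3, -5.5] rot [0.01, 0.14, 0.19]
t 7.33 p [ 0.5019 -0.2883  0.2066] rpy [-90.   -0.6  16.8] F [-0.5  4.3  0.5] w 0.0215 q [-0.19  0.21 -0.24 -0.   -1.11 -1.09]
rows total 5
 dp [5.9, -0.1, -5.7] rot [0.01, 0.09, 0.11]
 dp [5.9, -0.1, -5.7] rot [0.01, 0.09, 0.11]
 dp [5.9, -0.1, -5.7] rot [0.01, 0.09, 0.11]
 dp [6.0, -0.2, -5.7] rot [0.01, 0.09, 0.11]
 dp [6.0, -0.2, -5.7] rot [0.01, 0.09, 0.11]
```

Request:
move_arm --deltas '[{"dp": [5.8, 0, -7.9], "rotation": [0, 0, 0]}, {"dp": [6.7, 0, -7.1], "rotation": [0, 0, 0]}, {"dp": [7.5, 0, -6.2], "rotation": [0, 0, 0]}, {"dp": [8.2, 0, -5.2], "rotation": [0, 0, 0]}]'

```text
t: 7.67
eef_pos: [0.5404, -0.3072, 0.2065]
ee_rot: [-1.569, -0.011, 0.292]
force: [-1.3, 11.3, 4.8]
width: 0.0216
```

Run:
```python
from h import *
w=where();print(w)
for d in (75,90):plan(crank(d),16.4,step=9)
```

```text
(np.float64(64.16251987944065), np.float64(0.07977185344348398))
t 7.67 p [ 0.5404 -0.3072  0.2065] rpy [-89.9  -0.6  16.7] F [-1.3 11.3  4.8] w 0.0216 q [-0.21  0.28 -0.14 -0.01 -1.14 -1.07]
rows total 2
 dp [7.0, -0.4, -2.8] rot [-0.05, 0.17, 0.31]
 dp [7.0, -0.4, -2.7] rot [-0.05, 0.17, 0.31]
t 7.67 p [ 0.5404 -0.3072  0.2065] rpy [-89.9  -0.6  16.7] F [-1.3 11.3  4.8] w 0.0216 q [-0.21  0.28 -0.14 -0.01 -1.14 -1.07]
rows total 4
 dp [8.7, -0.2, -2.1] rot [-0.03, 0.08, 0.15]
 dp [8.7, -0.2, -2.1] rot [-0.03, 0.08, 0.15]
 dp [8.7, -0.2, -2.1] rot [-0.03, 0.08, 0.15]
 dp [8.7, -0.2, -2.1] rot [-0.03, 0.08, 0.15]
```

Request:
move_arm --deltas '[{"dp": [8.8, 0, -2.5], "rotation": [0, 0, 0]}, {"dp": [9, 0, -1.5], "rotation": [0, 0, 0]}, {"dp": [8, 0, -0.5], "rotation": [0, 0, 0]}, {"dp": [5.5, 0, 0], "rotation": [0, 0, 0]}]'

```text
t: 8.0
eef_pos: [0.5751, -0.3057, 0.2066]
ee_rot: [-1.57, -0.007, 0.29]
force: [-4.1, 3.3, 3.2]
width: 0.0213
```

Run:
```python
from h import *
w=where();print(w)
for d in (90,):plan(crank(d),16.4,step=9)
```

```text
(np.float64(89.21451721374038), np.float64(0.0801999789818114))
t 8.0 p [ 0.5751 -0.3057  0.2066] rpy [-90.   -0.4  16.6] F [-4.1  3.3  3.2] w 0.0213 q [-0.19  0.33 -0.08 -0.   -1.16 -1.09]
rows total 1
 dp [1.1, -0.9, 0.2] rot [-0.03, 0.24, 0.41]
```

The crank is at about 89°. I hold there, release, wait, and then rise.

Request:
move_arm --deltas '[{"dp": [0, 0, 0], "rotation": [0, 0, 0]}, {"dp": [0, 0, 0], "rotation": [0, 0, 0]}, {"dp": [0, 0, 0], "rotation": [0, 0, 0]}]'

```text
t: 8.25
eef_pos: [0.5768, -0.3052, 0.2066]
ee_rot: [-1.571, -0.008, 0.292]
force: [-1.9, 0.7, 0.1]
width: 0.0215
```

Request:
move_arm --deltas '[{"dp": [0, 0, 0], "rotation": [0, 0, 0]}, {"dp": [0, 0, 0], "rotation": [0, 0, 0]}, {"dp": [0, 0, 0], "rotation": [0, 0, 0]}, {"dp": [0, 0, 0], "rotation": [0, 0, 0]}, {"dp": [0, 0, 0], "rotation": [0, 0, 0]}]' --jaw 120

```text
t: 8.67
eef_pos: [0.5778, -0.3059, 0.2072]
ee_rot: [-1.573, -0.011, 0.292]
force: [0.6, -0.3, -0.6]
width: 0.045
```

Run:
```python
from h import *
print(where())
plan(crank(90)+[0,0,.11],16.4)
```

```text
(np.float64(91.04592041316398), np.float64(0.08117770028441157))
t 8.67 p [ 0.5778 -0.3059  0.2072] rpy [-90.1  -0.7  16.7] F [ 0.6 -0.3 -0.6] w 0.045 q [-0.19  0.33 -0.07 -0.   -1.16 -1.09]
rows total 3
 dp [-0.1, -36.8, 0.3] rot [0.05, 0.1, 0.22]
 dp [-0.2, -36.8, 0.3] rot [0.05, 0.1, 0.22]
 dp [-0.4, -36.8, 0.4] rot [0.05, 0.1, 0.22]
```

Request:
move_arm --deltas '[{"dp": [0, -12, 0], "rotation": [0, 0, 0]}, {"dp": [0, -25, 0], "rotation": [0, 0, 0]}, {"dp": [0, -35, 0], "rotation": [0, 0, 0]}, {"dp": [0, -35, 0], "rotation": [0, 0, 0]}, {"dp": [0, -30, 0], "rotation": [0, 0, 0]}]'

```text
t: 9.08
eef_pos: [0.5728, -0.3053, 0.3438]
ee_rot: [-1.566, -0.0, 0.291]
force: [1.0, -0.6, -0.8]
width: 0.0465
```

Request:
move_arm --deltas '[{"dp": [-30, -10, 0], "rotation": [0, 0, 0]}, {"dp": [-30, -5, 0], "rotation": [0, 0, 0]}, {"dp": [-20, 0, 0], "rotation": [0, 0, 0]}, {"dp": [0, 0, 0], "rotation": [0, 0, 0]}]'

```text
t: 9.42
eef_pos: [0.4964, -0.3304, 0.3718]
ee_rot: [-1.577, -0.012, 0.293]
force: [0.7, 0.4, 0.9]
width: 0.0461
```

Run:
```python
from h import *
import cv2
from station import arm
s=arm.get_state();print(s['t'],s['eef_pos'],s['force'])
f=arm.grab_frame('side')
cv2.imwrite('pics/s3.png',cv2.resize(f['pixels'][:,:,::-1],(800,600),interpolation=cv2.INTER_CUBIC))
f=arm.grab_frame('scene');pickle.dump(f,open('scene3.pkl','wb'))
cv2.imwrite('pics/c3.png',cv2.resize(f['pixels'][130:235,275:415,::-1],None,fx=5.7,fy=5.7,interpolation=cv2.INTER_CUBIC))
```

```text
9.4167 [ 0.4963656  -0.3303679   0.37176188] [0.6689733  0.41624468 0.9011846 ]
```

View pics/s3.png

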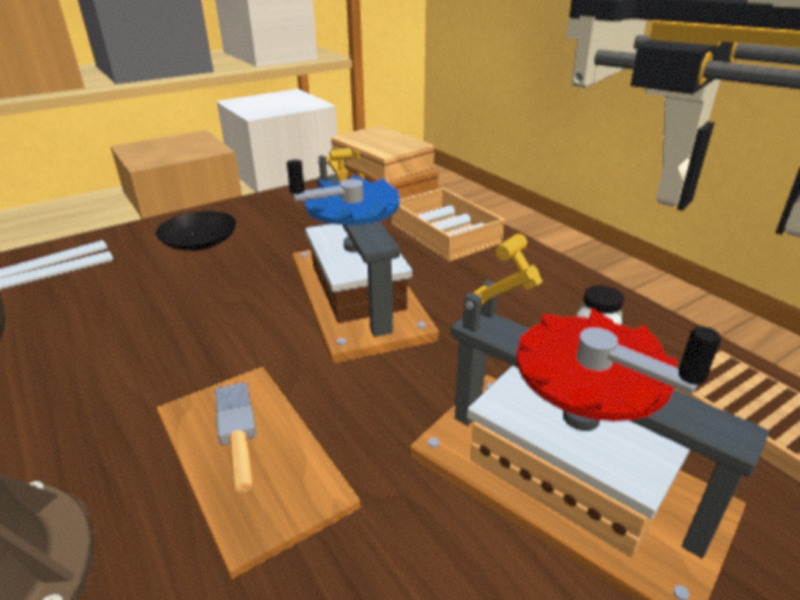

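View pics/c3.png

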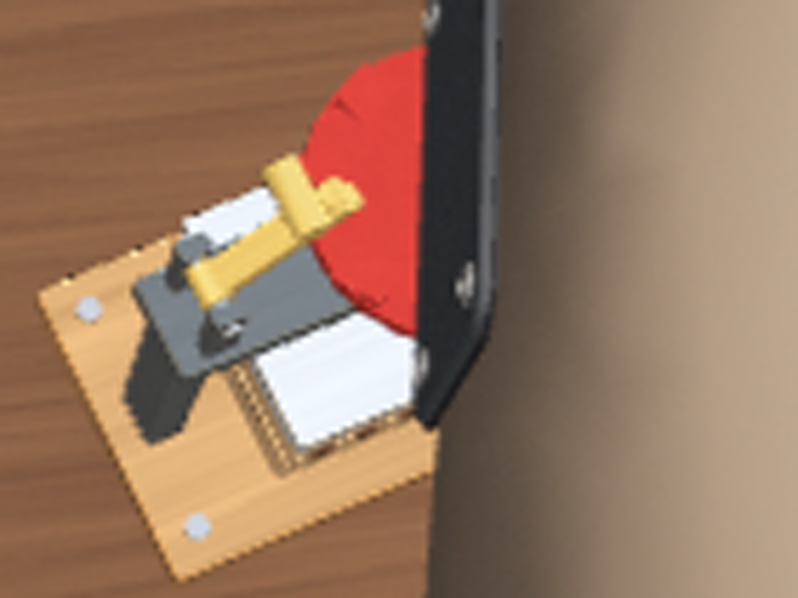

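The pawl stands up, with its bar at (512,247) in the side view. The crank arm lies along the beam, with the knob top at about (706,336). The arm is clear. I'll check the angle numerically and hand in.

Run:
```python
from h import *
g=pickle.load(open('side.pkl','rb'))
k=atz(g,(706.5)*.64-.5,336.5*.64-.5,.242);p=k-[.5535,-.2285,0]
print(k,np.degrees(np.arctan2(-p@[-.282,.959,0],-p@[.959,.282,0])))
from station import arm
print(arm.get_state()['qd'])
print(arm.job_done())
```

```text
[ 0.56957041 -0.30857001  0.242     ] 84.96243328940277
[ 1.52511092e-02  3.59734272e-02 -4.94000286e-05 -5.91649459e-03
  5.97963075e-03 -6.01502994e-03]
the job is handed in; nothing more can be done
None
```

I eased the red press off and handed the job in at about 9.5 s of the 46 s allowed; no verdict was reported.

- **Pawl:** I gripped the brass cross bar and swung it up about 41°, then let go. The side view taken after the crank was wound shows it still standing up.
- **Crank:** I gripped the knob, wound it anticlockwise until the arm pointed along the beam away from the pawl, and let go. The gripper's position at release gave about 91°. A rough reading from the last side view gave about 85°. The two differ by 6°, but both are within the 75–105° allowed.
- **Clearance:** The gripper was about 0.13 m above the knob at hand-in, with only sensor noise on the force reading. I saw no sign of contact with the blue press at any point.

In the last scene-camera picture the gripper hid the crank, so that view could not confirm its angle.

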